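Draw a battery pack from the gravity magazine and put it on charge

ROBOT

A 6-joint arm with a two-finger parallel gripper is mounted at the origin on the work surface. World frame = base frame: x ahead of the robot, y to its left, z up, the work surface at z = 0. Lengths are in mm, angles in rad, forces in N, time in s.
With the tool pointing down it reaches from about 300 to 825 mm from the base axis. Payload 5.4 kg.
Tool frame: the origin (TCP) lies on the centre line of the jaws, within the pads' length; the fingertips stand 11 mm ahead of it and the grasp point (between the pads) lies 8 mm behind it; z points along the fingers, y is the line along which they close (so a half turn about z gives the same grasp; the last joint's range is limited). The gripper opens to 92 mm and grips with 3 to 60 N. Pads are 20 mm wide; open, the fingers measure 128 mm over their backs; the gripper's body (75 mm by 189 mm) begins 69 mm behind the grasp point.
Start: joints at [1.032, 0.158, 1.597, -0, 1.386, -0.21], TCP at [185.681, 544.177, 225.601] pointing down, gripper open.
Joint ranges: [-2.91, 2.91], [-0.94, 2.29], [0.18, 2.7], [-1.29, 4.43], [0.17, 2.64], [-3, 3]. Speed limits (rad/s): [2.57, 2.57, 3.14, 3.14, 3.14, 3.14].

INTERFACE

Orientations are given as [roll, pitch, yaw] about the fixed x, y, z axes, in that order (R = Rz(yaw) Ry(pitch) Rx(roll)).
In Python, from workcell import robot gives the robot as it stands.
- The arm moves only by the tool carry_out, never from a script. Its argument "deltas" is text: rows parted by semicolons, each of 4 numbers parted by spaces: the shift along the tool's x, y, z in cm, then the turn about the tool's z in rad. A call has 1 to 5 rows; each row is the pose to reach, as a shift and turn from the pose commanded when the call began, along the tool's axes at that moment; what a row does not reach only later rows make up. A row lasts 1/10 s, in which the tool goes at most 50 mm and 8.59 degrees, less where a joint would pass 70% of its speed; a pose out of reach is approached as far as the arm can. A call with a gripper value outside its range is refused whole. "grip" is the opening, from -1 (shut) to 1 (fully open), set as the call begins (left out, the last holds). The fingers move at their own pace and stop on an object; "grip_force" is the grip in N (left out, the last holds). Time passes only in rows, so rows that repeat a pose let the fingers close. It gives the time, the measured TCP pose, the force, the opening and the grip force at its end, in the units of the state.
- robot.observe(): the state, without advancing time (a new reading comes with each control period).
- robot.get_image(name): name is "side" or "top" or "wrist"; returns the picture (400x640x3 uint8, red, green, blue); there is no depth.
- robot.calibration(name): a dict with "mtx" (3x3 intrinsics, pixels), "position" and "rotation" of the camera in the world. Camera axes: x right, y down, z forward; pixel columns grow to the right and rows downward; lengths in mm; the calibration is good to about 2 mm. A picture is of the moment at which its call begins: read the wrist's pose just before it. calibration takes no time and is no camera call; for the wrist camera it gives the pose at the moment of the call.
- robot.sign_off(): hands the job in; it is judged then, once.
The state is a dict: "time_s": time; "joint_positions": joint angles; "qvel": joint speeds; "effort": joint torques, N m; "ee_pos": TCP position; "ee_rot": TCP orientation; "contact_force": force on the tool from outside, world axes, zero at the start; "torque": the same for the moment, N m; "width": finger opening in mm; "finger_force": force on a finger pad.
Only numpy, scipy, OpenCV 4.12 (cv2) and the standard library are available. Lean on these libraries where they do the work, as an engineer would, in place of code of your own. Each camera call takes 0.05 s, during which the arm holds its last target. There are 200 camera calls.

TASK

Draw the bottom battery pack out of the leaning magazine, leaving the other three to settle one place lower in it. Lay the pack gently in the one empty charging cradle, lengthwise, flat and pushed fully home against the head, let go of it, and only then press that cradle's button fully down. Leave the other cradles, their buttons and packs and everything else on the bench as they are.

Things in the scene. Friction and masses are not known exactly. Their poses are not given: they have to be found in the camera images.
- pack1: The bottom pack in the magazine, the one to take: black plastic block, grey band round its middle, brass contacts on its far end; 120 long (x) x 50 wide (y) x 28 high (z) mm, 0.15 to 0.25 kg. Origin: centre of its underside; x runs from its near end (nose) to the contacts. Its nose stands 48 mm clear of the magazine's side plates.
- pack2: same kind of pack as pack1, lying on pack1, 10 mm farther back (away from the robot). Origin: centre of the underside, x from nose to contacts.
- pack3: same kind of pack as pack1, lying on pack2, another 10 mm farther back.
- pack4: same kind of pack as pack1, the top one, lying on pack3, another 10 mm farther back.
- magazine: Fixed gravity magazine, aluminium and clear plastic, 66 wide x 170 deep x 162 mm high, open towards the robot. Origin: on the bench below the centre of the bottom pack; x level, into the magazine, away from the robot; y across; z up. Four level packs stacked leaning 20 degrees back. The bottom one slides out easily (under 10 N) and is free once drawn 125 mm along -x; the others then drop one place and 10 mm forward.
- outlet (a point): Centre of the bottom pack's nose face as it lies in the magazine, 44 mm above the bench; axes as the magazine's. The packs above stand in the way of a gripper pointing straight down here: come from the robot's side with the tool tilted 30 to 45 degrees, fingers on both long sides of the nose.
- mag_floor (a point): Centre of the magazine's floor, 30 mm above the bench, below the bottom pack's centre. From 58 mm in front of this point up to it the floor is a tongue only 34 mm wide, so fingers can pass down beside the 50 mm wide nose; behind it it is 66 mm wide. Side plates 55 mm apart inside, 160 mm high, from 12 mm in front of this point to 108 mm behind.
- mag_strip (a point): Lower end of the strip, 18 mm wide and 4 mm thick, that hangs on the centre line in front of the three upper packs, leaning as the stack does, slippery, 4 mm before them: it holds them back while the bottom pack is drawn. It ends 33 mm above the magazine's floor, 5 mm above the bottom pack, just over its nose.
- cradle_free: The one empty charging cradle of three alike (grey plastic, fixed, 173 x 72 mm). Origin: on the bench below its bay's centre; x level, from the open near end to the head (away from the robot); y across; z up. Bay floor 30 mm up: a tongue 34 mm wide from x = -58 to 0, then 72 wide. Side rails x = 1 to 61 mm, 15 mm higher, 56 apart inside. Head: x = 61.5 to 115 mm, 75 mm high; its face stops the pack.
- bay_free (a point): Point on the empty cradle's bay floor, 30 mm above the bench: where the centre of a pack's underside lies when it is home (within 1.5 mm along x); axes as the cradle's.
- button_free (a joint): Push button on top of the empty cradle's head, round, white, 28 mm across, on the centre line 90 mm along +x from the bay's centre. Value 0 up, 0.006 m fully pressed; spring, 5 N fully down, comes back by itself.
- button_free_top (a point): Centre of the top of that button.
- cradle_left: A like cradle, occupied. Origin and axes as the empty one's.
- cradle_right: A like cradle, occupied. Origin and axes as the empty one's.
- button_left (a joint): Button of cradle_left, to be left alone. 0 up, 0.006 m pressed.
- button_right (a joint): Button of cradle_right, to be left alone. 0 up, 0.006 m pressed.
- charging1: same kind of pack as pack1, already home in cradle_left. Leave alone.
- charging2: same kind of pack as pack1, already home in cradle_right. Leave alone.
- tape_roll: Bystander: roll of black tape lying flat, 90 mm across, 24 mm high. Origin: centre of the underside.
- screwdriver: Bystander: screwdriver lying flat on the bench between robot and cradles.
- multimeter: Bystander: black hand multimeter lying flat, 75 x 150 x 32 mm. Origin: centre of the underside.
- spray_can: Bystander: spray can standing upright, 60 mm across, 160 mm high, behind the cradles. Origin: centre of the underside.
- clear_tub: Bystander: empty open clear plastic tub 130 x 100 x 50 mm. Origin: centre of the underside.
- wrench: Bystander: steel wrench lying flat behind the cradles.
Not all that is in view belongs to the job. Leave any red look-alike of the pack2 alone.

How it is judged:
By the outcome, as a careful person would: the job done as asked, in the order asked, and still so for the second after the job is handed in, with the robot touching nothing.
It also fails if it takes over 56 s, if anything falls off the work surface, if the arm or the gripper's body presses on something with over 40 N, if the wrist force passes 120 N, or if a joint passes its speed limit or range.

## Working session

There is one attempt and no reset: what is moved stays moved. The work goes in short steps, Python scripts to look and compute and a tool call to move; the robot and the scene stay as the last step left them, time stands still between calls to the robot, and variables do not carry over. Pictures are saved under pics/ and viewed, at most 10 in all, crops included, and the job is handed in when it is done.

Besides the shell and the picture viewer there is one more tool, called after "Call:" as a command line: name --argument value ..., lists and objects as JSON in quotes. carry_out: Moves the arm, as the interface text tells. Its arguments: {"type":"object","properties":{"deltas":{"type":"string"},"grip":{"type":"number"},"grip_force":{"type":"number"}},"required":["deltas"]}

```bash
mkdir -p pics; python3 - <<'E'
from workcell import robot
import cv2
print(robot.observe())
for n in("top","side"):
    c=robot.calibration(n);print(n,c)
    cv2.imwrite(f"pics/{n}0.png",robot.get_image(n)[:,:,::-1])
E
```

```text
{'time_s': 0.0, 'joint_positions': array([ 1.03191073e+00,  1.59050935e-01,  1.59822235e+00,  9.19786727e-06,
        1.38621123e+00, -2.10112267e-01]), 'qvel': array([-0.00085136, -0.00046366, -0.0008155 ,  0.00061472,  0.00110575,
        0.00010749]), 'effort': array([-2.43141358e-04, -3.85578740e+01, -3.22104406e+01,  7.01009575e-02,
        3.79612902e-02, -1.28127922e-04]), 'ee_pos': array([185.36212581, 543.66052836, 224.62280423]), 'ee_rot': array([-3.13974428e+00, -4.03424794e-04,  2.81281725e+00]), 'contact_force': array([ 0.97489667, -0.65890086, -0.07751905]), 'torque': array([ 0.0389847 ,  0.01491193, -0.00269797]), 'finger_force': 0.0, 'width': 91.99084492279358}
top {'mtx': array([[477.25629224,   0.        , 322.31375923],
       [  0.        , 477.25629224, 199.0930815 ],
       [  0.        ,   0.        ,   1.        ]]), 'position': array([ 364.90081852,   36.01069315, 1418.92463118]), 'rotation': array([-3.00316156e+00, -1.20140811e-03, -1.59322943e+00])}
side {'mtx': array([[459.33536637,   0.        , 315.32420385],
       [  0.        , 459.33536637, 187.9090375 ],
       [  0.        ,   0.        ,   1.        ]]), 'position': array([ 208.14848932, 1019.17615586,  735.45821265]), 'rotation': array([-2.10849562, -0.01903724, -2.7899357 ])}
```

View pics/top0.png

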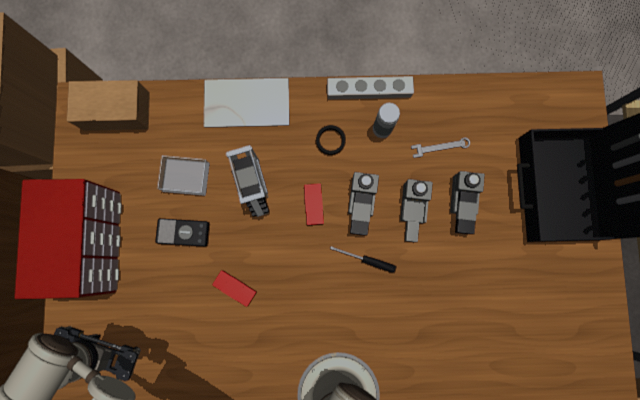

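View pics/side0.png

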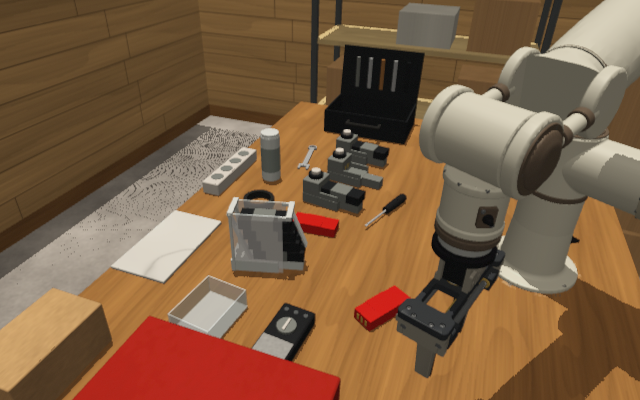

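The top view shows the magazine near (248,180), with its nose end near (262,212). The middle cradle, around (415,210), is the empty one. I'll zoom in on both.

```bash
cat > h.py <<'E'
import numpy as np, cv2
from scipy.spatial.transform import Rotation as R
from workcell import robot
def rot(r): return R.from_euler('xyz',r).as_matrix()
def unproj(n,px,z,c=None):
    c=c or robot.calibration(n)
    d=rot(c['rotation'])@np.linalg.inv(c['mtx'])@np.array([px[0],px[1],1.])
    p=np.asarray(c['position']); return p+d*(z-p[2])/d[2]
def proj(n,P,c=None):
    c=c or robot.calibration(n)
    q=c['mtx']@(rot(c['rotation']).T@(np.asarray(P)-c['position'])); return q[:2]/q[2]
E
python3 - <<'E'
import cv2,numpy as np
im=cv2.imread('pics/top0.png')
f=lambda x,y:cv2.resize(im[y:y+95,x:x+65],None,fx=6,fy=6,interpolation=cv2.INTER_CUBIC)
cv2.imwrite('pics/z0.png',np.hstack([f(215,140),f(385,160)]))
E
```

```text
(no output)
```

View pics/z0.png

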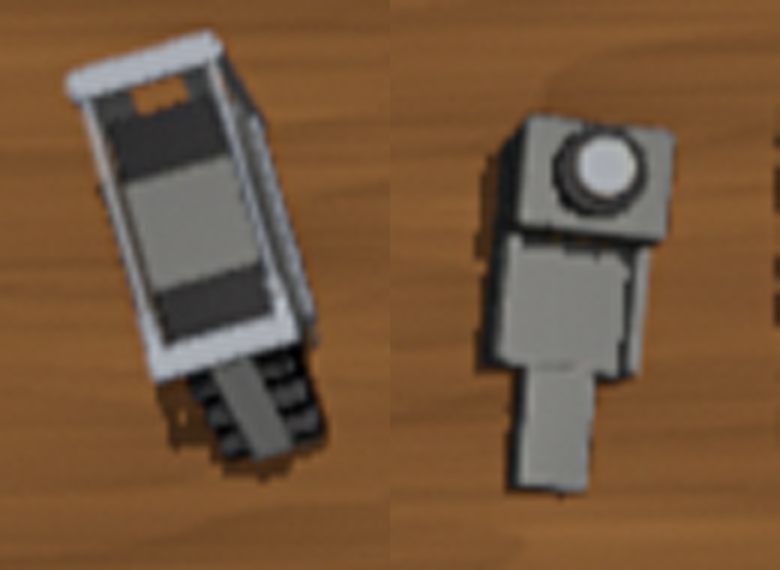

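The zoom shows the magazine's top frame corners at full-image (241,203), (265,197), (226,154) and (252,147), and pack1's nose corners at about (252,215) and (269,213). In the cradle, the tongue end is at (405,241)–(418,242) and the head top corners are at (408,179), (432,182), (430,200) and (405,198).

```bash
python3 - <<'E'
from h import *
np.set_printoptions(precision=1,suppress=True)
L=lambda l,o,z:np.array([unproj('top',(o[0]+a/6,o[1]+b/6),z) for a,b in l])
m=L([(155,380),(300,345),(68,88),(222,42)],(215,140),160);print(m)
n=L([(222,454),(325,437)],(215,140),58);print(n)
h=L([(527,115),(673,133),(663,243),(510,228)],(320,160),75);print(h)
t=L([(512,488),(588,490)],(320,160),30);print(t)
b=L([(607,166)],(320,160),85);print(b)
y=lambda v:np.degrees(np.arctan2(v[1],v[0]))
print(y(m[2]-m[0]),y(m[3]-m[1]),y(m[0]-m[1])-90,y(n[0]-n[1])-90)
print(y(h[0]-h[3]),y(h[1]-h[2]),y(h[0]-h[1])-90,y(b[0]-t.mean(0)))
c=robot.calibration('wrist');o=robot.observe()
Rt=rot(o['ee_rot']);print(Rt.T@(c['position']-o['ee_pos']),R.from_matrix(Rt.T@rot(c['rotation'])).as_euler('xyz'),c['mtx'])
E
```

```text
[[533.7 247.5 160. ]
 [547.9 183.1 160. ]
 [667.  286.7 160. ]
 [686.6 217.5 160. ]]
[[511.  232.6  58. ]
 [518.  183.4  58. ]]
[[ 604.1 -215.7   75. ]
 [ 593.9 -284.8   75. ]
 [ 541.2 -277.2   75. ]
 [ 550.  -205.    75. ]]
[[ 429.2 -208.2   30. ]
 [ 427.4 -244.9   30. ]]
[[ 577.1 -250.4   85. ]]
16.405744322411593 13.898403231525602 12.482072675422557 8.170824031662548
-11.09446098541203 -8.206446174132632 -8.430040803804872 -9.104085867903038
[  77.5   -0.8 -158.7] [-0.3  0.   1.6] [[326.2   0.  320.6]
 [  0.  326.2 198.5]
 [  0.    0.    1. ]]
```

Call:
carry_out --deltas "-5 0 0 -0.14; -10 0 0 -0.28; -15 0 0 -0.42; -20 -1 0 -0.57; -25 -1 0 -0.57" --grip 1

```text
time_s: 0.6
ee_pos: [413.4, 455.1, 225.1]
ee_rot: [-3.141, -0.001, -2.897]
contact_force: [0.3, 1.4, 0.7]
width: 92.1
finger_force: 0.0
```

Call:
carry_out --deltas "-3.8 -3.1 0 0; -7.6 -6.2 0 0; -11.4 -9.3 0 0; -15.2 -12.4 0 0; -19 -15.5 0 0"

```text
time_s: 1.1
ee_pos: [635.2, 350.1, 224.9]
ee_rot: [3.142, -0.001, -2.901]
contact_force: [0.4, 0.3, 0.9]
width: 92.0
finger_force: 0.0
```

Call:
carry_out --deltas "-3.8 -3.1 0 0; -7.6 -6.2 0 0; -11.4 -9.3 0 0; -15.2 -12.4 0 0; -20 -15.5 0 0"

```text
time_s: 1.6
ee_pos: [839.5, 250.7, 222.5]
ee_rot: [3.141, 0.009, -2.902]
contact_force: [1.1, 0.9, 0.3]
width: 92.0
finger_force: 0.0
```

```bash
python3 -c "
from workcell import robot
o=robot.observe();print(o['joint_positions'],o['ee_pos'],o['ee_rot'])"
```

```text
[ 1.52489083e-01  1.12891844e+00  2.14338332e-01  1.08767729e-03
  1.78970084e+00 -1.65807448e+00] [839.50927779 250.65938974 222.48491328] [ 3.14128973  0.00869467 -2.90158595]
```

Call:
carry_out --deltas "-2 4 0 0; -5 7 0 0; -9 7 0 0; -13 7 0 0; -17 7 0 0"

```text
time_s: 2.1
ee_pos: [841.6, 312.4, 201.4]
ee_rot: [3.137, 0.054, -2.9]
contact_force: [0.0, -0.5, -0.2]
width: 92.2
finger_force: 0.0
```

```bash
python3 -c "
from workcell import robot
o=robot.observe();print(o['joint_positions'],o['ee_pos'],o['ee_rot'])"
```

```text
[ 0.21953661  1.17205864  0.18351399  0.00570514  1.7325376  -1.59180539] [841.56388722 312.42391795 201.36670279] [ 3.13713703  0.05359042 -2.90009704]
```

Call:
carry_out --deltas "-5 0 0 0; -10 0 0 0; -15 0 0 0; -20 0 0 0; -25 0 0 0"

```text
time_s: 2.6
ee_pos: [863.6, 303.4, 176.5]
ee_rot: [3.132, 0.091, -2.901]
contact_force: [-0.1, 0.1, -0.6]
width: 92.2
finger_force: 0.0
```

```bash
python3 -c "
from workcell import robot
o=robot.observe();print(o['joint_positions'],o['ee_pos'],o['ee_rot'])"
```

```text
[ 0.20219001  1.20109671  0.18403116  0.01273227  1.66545586 -1.6078742 ] [863.56768266 303.44204419 176.53041911] [ 3.13241898  0.09141954 -2.90096376]
```

Call:
carry_out --deltas "0 0 0 0; 0 0 0 0"

```text
time_s: 2.8
ee_pos: [863.4, 303.8, 176.4]
ee_rot: [3.132, 0.091, -2.901]
contact_force: [0.4, -0.5, -0.1]
width: 92.0
finger_force: 0.0
```

Call:
carry_out --deltas "5 0 -2 0; 10 0 -4 0"

```text
time_s: 3.0
ee_pos: [811.4, 290.4, 191.3]
ee_rot: [3.132, 0.088, -2.901]
contact_force: [2.0, 0.2, 0.8]
width: 92.0
finger_force: 0.0
```

Call:
carry_out --deltas "-5 3 -3 0; -10 4 -6 0; -15 5 -9 0; -20 5 -12 0; -25 5 -15 0"

```text
time_s: 3.5
ee_pos: [842.7, 326.7, 273.3]
ee_rot: [3.127, 0.137, -2.901]
contact_force: [-0.0, 0.4, -0.3]
width: 92.1
finger_force: 0.0
```

```bash
python3 -c "
from workcell import robot
o=robot.observe();print(o['joint_positions'],o['ee_pos'],o['ee_rot'])"
```

```text
[ 0.23137246  1.09193919  0.18297763  0.0157803   1.73010957 -1.57753901] [842.680994   326.69053778 273.28916188] [ 3.12728318  0.13668493 -2.900888  ]
```

Call:
carry_out --deltas "-4 0 -3 0; -8 0 -6 0; -12 0 -9 0; -16 0 -12 0; -20 0 -15 0"

```text
time_s: 4.0
ee_pos: [838.2, 308.8, 334.2]
ee_rot: [3.122, 0.173, -2.902]
contact_force: [-0.5, 0.6, 0.3]
width: 92.0
finger_force: 0.0
```

Call:
carry_out --deltas "-5 0 0 0; -10 0 0 0; -15 0 0 0; -20 0 0 0; -25 0 0 0"

```text
time_s: 4.5
ee_pos: [864.7, 302.4, 309.3]
ee_rot: [3.118, 0.213, -2.903]
contact_force: [0.4, -0.5, -0.9]
width: 91.9
finger_force: 0.0
```

Call:
carry_out --deltas "-5 1 -1 0; -10 2 -2 0; -15 3 -3 0; -20 4 -4 0; -25 5 -5 0"

```text
time_s: 5.0
ee_pos: [868.8, 319.3, 321.8]
ee_rot: [3.113, 0.256, -2.904]
contact_force: [0.7, 0.3, -0.1]
width: 92.1
finger_force: 0.0
```

Call:
carry_out --deltas "-5 1 -1 0; -10 2 -2 0; -15 3 -3 0; -20 4 -4 0; -25 5 -5 0"

```text
time_s: 5.5
ee_pos: [872.2, 332.9, 336.8]
ee_rot: [3.108, 0.297, -2.905]
contact_force: [0.1, -0.2, -0.2]
width: 91.9
finger_force: 0.0
```

Call:
carry_out --deltas "-5 1 -1 0; -10 2 -2 0; -15 3 -3 0; -20 4 -4 0; -25 5 -5 0"

```text
time_s: 6.0
ee_pos: [874.3, 344.6, 356.2]
ee_rot: [3.102, 0.339, -2.907]
contact_force: [0.1, 0.1, 0.5]
width: 91.8
finger_force: 0.0
```

Call:
carry_out --deltas "-5 1 -1 0; -10 2 -2 0; -15 3 -3 0; -20 4 -4 0; -25 5 -5 0"

```text
time_s: 6.5
ee_pos: [875.2, 354.5, 378.8]
ee_rot: [3.095, 0.381, -2.909]
contact_force: [-0.4, 1.4, -0.3]
width: 92.0
finger_force: 0.0
```

```bash
python3 -c "
from h import *
o=robot.observe();print(o['joint_positions'],o['ee_pos'],o['ee_rot']);print(rot(o['ee_rot']))"
```

```text
[ 0.24325898  0.98868244  0.18407701  0.042773    1.58765707 -1.56021422] [875.23738716 354.45211528 378.79169786] [ 3.09488048  0.38071969 -2.908945  ]
[[-0.90338584 -0.24718711  0.35041769]
 [-0.21404635  0.9679975   0.13101525]
 [-0.37158872  0.04335169 -0.92738474]]
```

```bash
cat >> h.py <<'E'
def todelta(*W):
    o=robot.observe();Rt=rot(o['ee_rot'])
    for w in W:
        d=Rt.T@(np.array(w)-o['ee_pos'])/10; print(np.round(d,2),'len',round(np.linalg.norm(d),1))
E
python3 - <<'E'
from h import *
todelta((430,180,300),(430,180,170))
E
```

```text
[ 46.88  -6.22 -10.58] len 48.5
[51.71 -6.79  1.48] len 52.2
```

Call:
carry_out --deltas "4.7 -0.6 -1 0; 9.4 -1.2 -2.1 0; 14.1 -1.9 -3.2 0; 18.8 -2.5 -4.2 0; 23.5 -3.1 -5.3 0"

```text
time_s: 7.0
ee_pos: [699.2, 285.4, 347.7]
ee_rot: [3.095, 0.381, -2.909]
contact_force: [-0.1, -0.3, 1.9]
width: 92.1
finger_force: 0.0
```

Call:
carry_out --deltas "4.7 -0.6 -1 0; 9.4 -1.2 -2.1 0; 14.1 -1.9 -3.2 0; 18.8 -2.5 -4.2 0; 23.4 -3.1 -5.3 0"

```text
time_s: 7.5
ee_pos: [477.1, 198.6, 308.5]
ee_rot: [3.095, 0.381, -2.909]
contact_force: [0.0, 0.4, 0.8]
width: 92.3
finger_force: 0.0
```

Call:
carry_out --deltas "1.7 -0.2 4 0; 3.3 -0.4 8 0; 5 -0.6 12 0; 5 -0.6 12 0"

```text
time_s: 7.9
ee_pos: [472.5, 197.7, 172.1]
ee_rot: [3.093, 0.368, -2.909]
contact_force: [-1.1, -0.1, 0.4]
width: 92.1
finger_force: 0.0
```

```bash
python3 - <<'E'
from h import *
import pickle
o=robot.observe();c=robot.calibration('wrist');im=robot.get_image('wrist')
pickle.dump(c,open('w1.pkl','wb'));cv2.imwrite('pics/w1.png',im[:,:,::-1])
print(o['ee_pos'],o['ee_rot'],o['time_s'],c['position'])
for P in [(515,208,58),(573,222,30)]: print(proj('wrist',P,c))
E
```

```text
[472.50979959 197.718803   172.13955587] [ 3.09322102  0.3682794  -2.90947695] 7.9 [348.00769273 159.6901893  292.17260346]
[314.97107256 195.83472352]
[314.02175625 224.99003863]
```

View pics/w1.png

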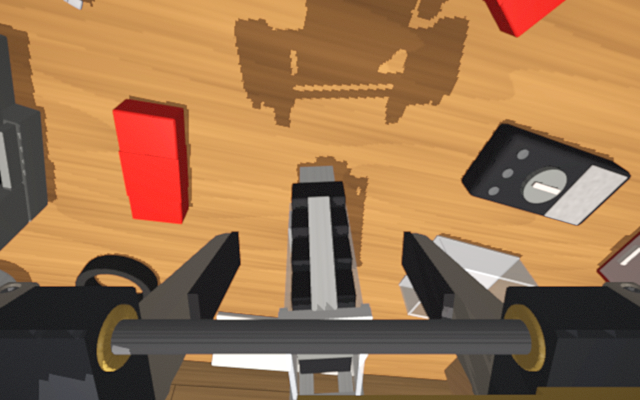

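The wrist view is upside down, with the near side at the top. Pack1's nose has its lower edge at (292,182)–(343,182) and its upper edge at (291,197)–(345,196). The strip runs on the centre line from (318,197) to (325,309), and the fingers straddle it.

```bash
python3 - <<'E'
from h import *
import pickle
np.set_printoptions(precision=1,suppress=True)
c=pickle.load(open('w1.pkl','rb'))
U=lambda p,z:unproj('wrist',p,z,c)
for n,p,z in [('nb1',(292,182),30),('nb2',(343,182),30),('nt1',(291,197),58),('nt2',(345,196),58),('s0',(318,197),63),('s1',(325,308),158),('to1',(300,167),30),('to2',(333,166),30),('f1',(283,308),162),('f2',(372,308),162)]: print(n,U(p,z))
E
```

```text
nb1 [523.6 188.1  30. ]
nb2 [512.8 236.5  30. ]
nt1 [520.8 187.4  58. ]
nt2 [509.4 234.4  58. ]
s0 [512.1 209.9  63. ]
s1 [536. 217. 158.]
to1 [505.3 192.1  30. ]
to2 [497.4 222.1  30. ]
f1 [535.5 187.8 162. ]
f2 [524.6 246.8 162. ]
```

```bash
python3 - <<'E'
from h import *
todelta((455,196,100),(465,199,52.2),(500,207,52.2),(518.2,211.3,52.2))
o=robot.observe();print(rot(o['ee_rot']))
E
```

```text
[ 4.68 -0.04  6.38] len 7.9
[ 5.47 -0.21 11.2 ] len 12.5
[ 2.12 -0.3  12.52] len 12.7
[ 0.38 -0.33 13.2 ] len 13.2
[[-0.9055339  -0.2468974   0.34503628]
 [-0.21418697  0.96802717  0.13056548]
 [-0.36624077  0.04432919 -0.92946362]]
```

Call:
carry_out --deltas "2.4 0 3.2 0; 4.7 0 6.4 0; 5.2 -0.1 9 0; 5.5 -0.2 11.2 0; 5.5 -0.2 11.2 0"

```text
time_s: 8.45
ee_pos: [468.3, 199.4, 54.7]
ee_rot: [3.094, 0.38, -2.909]
contact_force: [0.2, 0.2, -0.3]
width: 91.9
finger_force: 0.0
```

```bash
python3 - <<'E'
from h import *
o=robot.observe();print(o['ee_pos'],o['ee_rot'])
todelta((500,207,52.2),(518.2,211.3,52.2))
E
```

```text
[468.29478074 199.42343443  54.68630491] [ 3.09447396  0.3798776  -2.90906916]
[-2.94 -0.06  1.44] len 3.3
[-4.67 -0.09  2.13] len 5.1
```

Call:
carry_out --deltas "-1.5 0 0.7 0; -3 -0.1 1.4 0; -4 -0.1 1.8 0; -4.6 -0.1 2.1 0; -4.6 -0.1 2.1 0"

```text
time_s: 8.95
ee_pos: [518.3, 211.2, 53.7]
ee_rot: [3.095, 0.383, -2.909]
contact_force: [-0.2, -0.3, 0.9]
width: 91.9
finger_force: 0.0
```

```bash
python3 - <<'E'
from h import *
import pickle
o=robot.observe();c=robot.calibration('wrist');im=robot.get_image('wrist')
pickle.dump(c,open('w2.pkl','wb'));cv2.imwrite('pics/w2.png',im[:,:,::-1])
print(o['ee_pos'],o['ee_rot'],o['contact_force'],c['position'])
E
```

```text
[518.25562373 211.19866173  53.7140496 ] [ 3.09506303  0.38322922 -2.90872628] [-0.16984566 -0.2663069   0.91628173] [391.98448726 172.94448048 171.81279556]
```

View pics/w2.png

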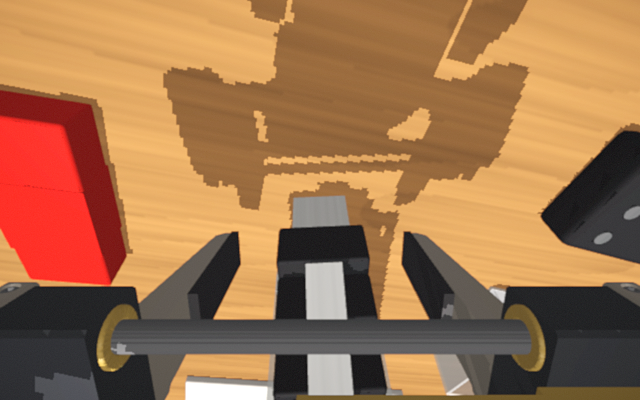

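The fingers straddle the nose symmetrically, with the fingertips at rows 232–240. The nose's lower edge is at (278,228)–(363,226) and its upper edge at (275,262)–(368,260).

```bash
python3 - <<'E'
from h import *
import pickle
np.set_printoptions(precision=1,suppress=True)
c=pickle.load(open('w2.pkl','rb'));o=robot.observe()
U=lambda p,z:unproj('wrist',p,z,c)
for p,z in [((278,228),30),((363,226),30),((275,262),58),((368,260),58),((326,262),63),((303,262),63),((343,262),63)]: print(U(p,z))
Rt=rot(o['ee_rot'])
for q in [(0,0,11),(-10,0,11),(10,0,11),(-10,0,-8)]: print('tip',o['ee_pos']+Rt@q)
E
```

```text
[524.2 187.2  30. ]
[512.2 236.1  30. ]
[522.1 186.9  58. ]
[510.9 234.1  58. ]
[511.3 211.1  63. ]
[513.6 199.9  63. ]
[509.6 219.5  63. ]
tip [521.1 212.5  42.8]
tip [530.1 214.7  46.5]
tip [512.  210.4  39.1]
tip [523.4 212.2  64.1]
```

Call:
carry_out --deltas "-0.3 0 0.1 0; -0.3 0 0.1 0"

```text
time_s: 9.2
ee_pos: [519.7, 211.7, 52.4]
ee_rot: [3.095, 0.381, -2.909]
contact_force: [-0.2, -0.6, -0.4]
width: 91.7
finger_force: 0.0
```

Call:
carry_out --deltas "0 0 0 0; 0 0 0 0; 0 0 0 0; 0 0 0 0; 0 0 0 0" --grip -1 --grip_force 30

```text
time_s: 9.7
ee_pos: [519.7, 211.7, 52.3]
ee_rot: [3.095, 0.381, -2.909]
contact_force: [-0.8, 0.2, 0.5]
width: 53.8
finger_force: 0.0
```

Call:
carry_out --deltas "0 0 0 0; 0 0 0 0; 0.5 0 -0.2 0; 1.4 0 -0.56 0; 2.3 0 -0.93 0"

```text
time_s: 10.2
ee_pos: [495.2, 205.3, 52.4]
ee_rot: [3.095, 0.381, -2.909]
contact_force: [3.0, 0.6, -2.2]
width: 49.8
finger_force: 29.9
```

Call:
carry_out --deltas "1.9 0 -0.75 0; 3.8 0 -1.5 0; 5.7 0.1 -2.3 0; 7.4 0.1 -2.95 0; 8.8 0.1 -3.5 0"

```text
time_s: 10.7
ee_pos: [401.6, 182.8, 51.5]
ee_rot: [3.095, 0.38, -2.909]
contact_force: [0.6, 0.2, -2.3]
width: 49.7
finger_force: 29.8
```

Call:
carry_out --deltas "1 0 -0.4 0; 2 0 -0.8 0; 3 0 -1.2 0; 3.5 0 -1.4 0; 3.5 0 -1.4 0"

```text
time_s: 11.2
ee_pos: [365.7, 173.7, 51.3]
ee_rot: [3.095, 0.379, -2.909]
contact_force: [0.5, -0.1, -2.7]
width: 49.4
finger_force: 30.0
```

```bash
python3 - <<'E'
from h import *
o=robot.observe();c=robot.calibration('wrist');a=robot.get_image('wrist');b=robot.get_image('top')
z=cv2.resize(b[130:310,180:340],(356,400),interpolation=cv2.INTER_CUBIC)
cv2.imwrite('pics/w3.png',np.hstack([a[:,100:540],z])[:,:,::-1])
print(o['ee_pos'],o['ee_rot'],o['contact_force'],o['joint_positions'])
E
```

```text
[365.70756576 173.65710962  51.32282736] [ 3.09452307  0.37947671 -2.90902956] [ 0.51375256 -0.1409287  -2.66907181] [ 0.04988135 -0.41253298  2.53188477  0.18500999  0.66485229 -1.88770148]
```

View pics/w3.png

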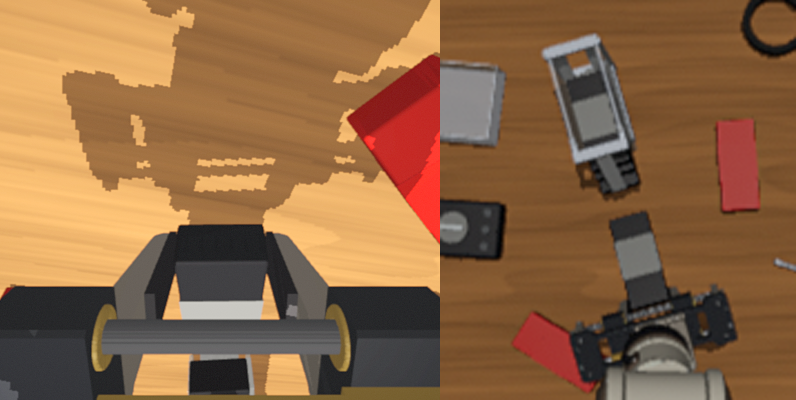

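The top view shows pack1 fully clear of the magazine, and the remaining three packs are down and forward on the floor. In the wrist view pack1 is held by its nose. I'll lift it away now.

```bash
python3 - <<'E'
from h import *
todelta((375,150,150),(400,130,250),(520,0,380),(480,-300,380))
for p in [(525,130),(520,240),(600,240)]: print(unproj('top',p,100))
for p in [(388,110)]: print(unproj('top',p,160))
E
```

```text
[-3.84 -2.07 -9.11] len 10.1
[ -9.39  -4.19 -17.77] len 20.5
[-22.29 -19.17 -27.32] len 40.1
[-12.25 -47.23 -32.66] len 58.7
[ 734.42787988 -551.50188731  100.        ]
[ 422.52193847 -512.36046681  100.        ]
[ 417.58206405 -733.15486948  100.        ]
[ 782.17203028 -154.55537109  160.        ]
```

Call:
carry_out --deltas "-1.5 -0.8 -3.7 0; -3.4 -1.8 -8 0; -5.5 -2.7 -12 0; -7.5 -3.5 -15 0; -9.4 -4.2 -17.8 0"

```text
time_s: 11.8
ee_pos: [401.0, 129.4, 252.8]
ee_rot: [3.096, 0.383, -2.909]
contact_force: [0.7, -0.0, -2.8]
width: 49.6
finger_force: 30.0
```

Call:
carry_out --deltas "-2.6 -3 -2 0; -5.2 -6 -4 0; -7.8 -9 -6 0; -10.4 -12 -8 0; -12.9 -15 -9.6 0"

```text
time_s: 12.3
ee_pos: [521.5, -1.9, 382.2]
ee_rot: [3.096, 0.382, -2.909]
contact_force: [0.7, -0.3, -2.1]
width: 49.6
finger_force: 30.0
```

```bash
python3 - <<'E'
from h import *
todelta((500,-250,390),(480,-350,390))
o=robot.observe();print(o['ee_pos'],o['joint_positions'])
E
```

```text
[  6.96 -23.45  -4.71] len 24.9
[ 10.9  -32.64  -6.72] len 35.1
[521.5374463   -1.94448667 382.20770105] [-0.39631209 -0.32883064  1.7934299   0.26294691  1.39591977 -2.21754626]
```

Call:
carry_out --deltas "1.5 -4.7 -1 0.15; 3 -9.4 -2 0.3; 4.5 -14 -2.9 0.45; 6 -18.6 -3.8 0.6; 7.4 -23.2 -4.7 0.75"

```text
time_s: 12.8
ee_pos: [493.7, -249.5, 386.5]
ee_rot: [2.842, 0.243, 2.589]
contact_force: [1.3, 0.6, -1.2]
width: 49.7
finger_force: 30.0
```

```bash
python3 - <<'E'
from h import *
todelta((430,-450,390),(280,-780,390))
o=robot.observe();print(o['ee_pos'],o['ee_rot'],o['joint_positions'],rot(o['ee_rot'])[:,2])
E
```

```text
[ -5.03 -19.77  -5.17] len 21.0
[ -9.43 -54.45 -14.74] len 57.2
[ 493.71665335 -249.49320005  386.54025688] [2.84211075 0.24310943 2.58943915] [-0.89768898 -0.14215435  1.63044881  0.36373897  1.5311198  -1.9452976 ] [ 0.35057455  0.13053978 -0.9273925 ]
```

Call:
carry_out --deltas "-0.8 -4.6 -1.2 0; -1.6 -9.2 -2.4 0; -2.4 -13.8 -3.7 0; -3.2 -18.4 -5 0; -4 -23 -6.2 0"

```text
time_s: 13.3
ee_pos: [404.6, -474.2, 387.9]
ee_rot: [2.844, 0.245, 2.596]
contact_force: [1.2, -0.4, -3.0]
width: 49.6
finger_force: 30.0
```

Call:
carry_out --deltas "-0.8 -4.6 -1.2 0; -1.6 -9.2 -2.4 0; -2.4 -13.8 -3.7 0; -3.2 -18.4 -5 0; -4 -23 -6.2 0"

```text
time_s: 13.8
ee_pos: [316.0, -698.6, 389.1]
ee_rot: [2.844, 0.245, 2.596]
contact_force: [-0.3, -0.8, -2.3]
width: 49.2
finger_force: 30.0
```

```bash
python3 - <<'E'
from h import *
o=robot.observe();print(o['ee_pos'],o['ee_rot'],o['joint_positions'],rot(o['ee_rot'])[:,2])
p=o['ee_pos']
todelta(p+np.array([0,-50,0]),p+np.array([0,-50,20]),p+np.array([10,-50,0]))
E
```

```text
[ 315.98292873 -698.58715308  389.14101453] [2.84403363 0.2449815  2.59560139] [-1.45461256  0.6814934   0.64332946  0.39216837  1.88792223 -2.40597975] [ 0.35040977  0.13015444 -0.92750893]
[-2.52 -4.27 -0.65] len 5.0
[-3.   -3.7  -2.51] len 5.4
[-3.35 -3.83 -0.3 ] len 5.1
```

Call:
carry_out --deltas "-2.6 -4.1 -1.3 0; -5.2 -8.2 -2.6 0; -7.8 -12.3 -3.9 0; -10.4 -16.4 -5.2 0; -13 -20.5 -6.5 0"

```text
time_s: 14.3
ee_pos: [292.9, -782.0, 373.1]
ee_rot: [2.867, 0.275, 2.588]
contact_force: [0.7, 0.7, -1.5]
width: 49.7
finger_force: 30.0
```

Call:
carry_out --deltas "-2.6 -4.1 -1.3 0; -5.2 -8.2 -2.6 0; -7.8 -12.3 -3.9 0; -10.4 -16.4 -5.2 0; -13 -20.5 -6.5 0"

```text
time_s: 14.8
ee_pos: [264.8, -811.1, 346.1]
ee_rot: [2.889, 0.302, 2.58]
contact_force: [-0.2, 0.0, -1.9]
width: 49.3
finger_force: 30.0
```

```bash
python3 - <<'E'
from h import *
o=robot.observe();print(o['ee_pos'],o['ee_rot'],o['joint_positions'],rot(o['ee_rot'])[:,2])
p=o['ee_pos']
todelta(p+np.array([0,-50,0]),p+np.array([0,-50,20]),p+np.array([10,-50,0]))
E
```

```text
[ 264.81066954 -811.11482416  346.12012796] [2.88934403 0.30240858 2.58028907] [-1.53756468  1.02918175  0.18432527  0.41904037  1.94514163 -2.43385036] [ 0.37699468  0.05777661 -0.92441164]
[-2.54 -4.3  -0.29] len 5.0
[-3.14 -3.82 -2.14] len 5.4
[-3.35 -3.84  0.09] len 5.1
```

Call:
carry_out --deltas "-3 -3.9 -1.7 0; -6 -7.8 -3.4 0; -9 -11.7 -5.1 0; -12 -15.6 -6.8 0; -15 -19.5 -8.5 0"

```text
time_s: 15.3
ee_pos: [244.9, -829.9, 339.4]
ee_rot: [2.914, 0.331, 2.572]
contact_force: [-0.3, -0.3, -2.0]
width: 49.4
finger_force: 30.0
```

```bash
python3 - <<'E'
from h import *
o=robot.observe();print(o['ee_pos'],o['ee_rot'],o['joint_positions'],rot(o['ee_rot'])[:,2])
p=o['ee_pos']
todelta(p+np.array([0,-50,0]),p+np.array([0,-50,20]),p+np.array([10,-50,0]))
E
```

```text
[ 244.85244472 -829.88067994  339.42000737] [2.91392024 0.33070316 2.57235904] [-1.56575711  1.03863272  0.18381426  0.42399601  1.90829133 -2.46098329] [ 0.38810334  0.01962223 -0.92140695]
[-2.55 -4.3  -0.1 ] len 5.0
[-3.2  -3.87 -1.94] len 5.4
[-3.35 -3.84  0.29] len 5.1
```

Call:
carry_out --deltas "-2.4 -4.1 -1.5 0; -4.8 -8.2 -3 0; -7.2 -12.3 -4.5 0; -9.6 -16.4 -6 0"

```text
time_s: 15.7
ee_pos: [216.8, -849.4, 332.1]
ee_rot: [2.94, 0.358, 2.565]
contact_force: [-0.5, 0.0, -2.8]
width: 49.4
finger_force: 30.0
```

```bash
python3 - <<'E'
from h import *
np.set_printoptions(precision=4,suppress=True)
o=robot.observe();Rt=rot(o['ee_rot']);print(o['ee_pos'],o['joint_positions'],Rt[:,2])
# best turn: pack orientation in tool taken at draw-out
R0=rot([3.0945,.3795,-2.909]); 
for yaw in (-8,-8.6,-9.2):
    T=R.from_euler('z',yaw-13.6,degrees=True).as_matrix()@R0
    M=Rt.T@T; th=np.arctan2(M[1,0]-M[0,1],M[0,0]+M[1,1])
    Rn=Rt@R.from_euler('z',th).as_matrix()
    # pack axes after
    P=Rn@R0.T@R.from_euler('z',13.6,degrees=True).as_matrix()
    print(yaw,th,'packx',P[:,0],'packy',P[:,1],'tooly',Rn[:,1])
todelta((350,-600,400))
E
```

```text
[ 216.8011 -849.3553  332.1205] [-1.6025  1.0486  0.1841  0.4296  1.8731 -2.4963] [ 0.3972 -0.0196 -0.9175]
-8 -0.40205650646511043 packx [ 0.9892 -0.1436  0.0278] packy [ 0.1439  0.9896 -0.0083] tooly [0.1301 0.9909 0.0351]
-8.6 -0.39239229862146624 packx [ 0.9879 -0.1525  0.0274] packy [ 0.1527  0.9883 -0.0044] tooly [0.1389 0.9895 0.0389]
-9.2 -0.3827282490122106 packx [ 0.9865 -0.1614  0.027 ] packy [ 0.1614  0.9869 -0.0006] tooly [0.1476 0.9881 0.0427]
[-0.11 29.04 -1.43] len 29.1
```

Call:
carry_out --deltas "0 4.8 -0.3 0; 0 9.6 -0.6 -0.08; 0 14.4 -0.8 -0.2; 0 19.2 -1 -0.3; 0 24 -1.2 -0.39"

```text
time_s: 16.2
ee_pos: [320.5, -653.4, 385.6]
ee_rot: [3.1, 0.407, 2.988]
contact_force: [0.5, 0.1, -0.6]
width: 49.7
finger_force: 30.0
```

```bash
python3 - <<'E'
from h import *
o=robot.observe();print(o['ee_pos'],o['ee_rot'],o['joint_positions'],rot(o['ee_rot']))
todelta((420,-400,330),(400,-226,200))
E
```

```text
[ 320.53258654 -653.37825447  385.55049039] [3.10041948 0.40733879 2.98770566] [-1.45365836  0.38446096  1.06514299  0.4036761   1.6158953  -2.84506307] [[-0.90732801  0.13703628  0.39746313]
 [ 0.14073869  0.98984479 -0.01999807]
 [-0.39616727  0.03779364 -0.9174002 ]]
[-3.26 26.23  8.54] len 27.8
[ 6.16 42.69 19.33] len 47.3
```

```bash
python3 - <<'E'
from h import *
todelta((430,-400,330),(490,-225,250))
E
```

```text
[-4.17 26.37  8.94] len 28.2
[-3.98 44.21 18.31] len 48.0
```

Call:
carry_out --deltas "-0.8 4.6 1.2 0; -1.6 9.2 2.6 0; -2.4 13.8 4.2 0; -3 18.2 5.8 0; -3.6 22.6 7.4 0"

```text
time_s: 16.7
ee_pos: [414.2, -436.6, 340.2]
ee_rot: [3.099, 0.407, 2.984]
contact_force: [1.1, 0.4, -2.0]
width: 49.9
finger_force: 30.0
```

Call:
carry_out --deltas "0 4.3 2.2 0; -0.1 8.6 4.4 0; -0.2 13 6.6 0; -0.3 17.4 8.8 0; -0.4 21.6 10.9 0"

```text
time_s: 17.2
ee_pos: [491.2, -225.6, 250.0]
ee_rot: [3.098, 0.408, 2.983]
contact_force: [0.5, 0.1, -2.2]
width: 49.7
finger_force: 30.0
```

```bash
python3 - <<'E'
from h import *
import pickle
o=robot.observe();c=robot.calibration('wrist');im=robot.get_image('wrist')
pickle.dump(c,open('w4.pkl','wb'));cv2.imwrite('pics/w4.png',im[:,:,::-1])
print(o['time_s'],o['ee_pos'],o['ee_rot'],o['contact_force'],c['position'],o['joint_positions'])
for P in [(428,-227,30),(486,-234,30),(576,-249,85)]: print(proj('wrist',P,c))
E
```

```text
17.2 [ 491.1950729  -225.64061955  250.03942808] [3.09838947 0.40760573 2.98338935] [ 0.52456046  0.10445881 -2.239234  ] [ 357.38762017 -212.07445218  364.91578527] [-0.82247441 -0.24099356  1.98643365  0.31497935  1.11493121 -2.34337492]
[301.13538055  31.34554131]
[304.41628399  92.61376876]
[305.10123694 193.55672761]
```

View pics/w4.png

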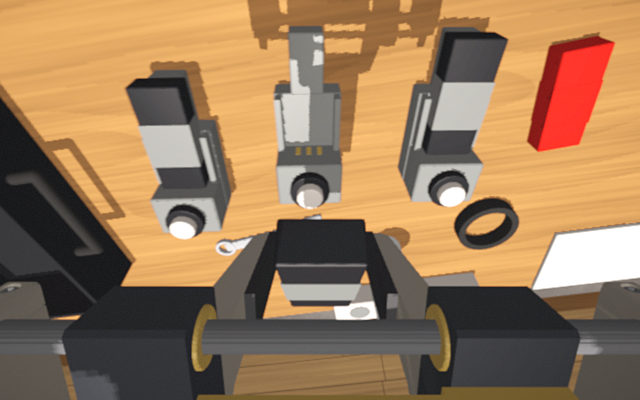

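The wrist view has the empty cradle in the middle. Its tongue end is at (290,27)–(323,26), the head's top front edge at (277,166)–(340,163), its back edge at (278,207)–(341,203), and the button near (310,190).

```bash
python3 - <<'E'
from h import *
import pickle
np.set_printoptions(precision=1,suppress=True)
c=pickle.load(open('w4.pkl','rb'))
U=lambda p,z:unproj('wrist',p,z,c)
pts=[((290,27),30,(-58,17)),((323,26),30,(-58,-17)),((277,166),75,(61.5,36)),((340,163),75,(61.5,-36)),((278,207),75,(115,36)),((341,203),75,(115,-36))]
# wrist img inverted: left pixel = -y?
W=np.array([U(p,z) for p,z,_ in pts]);print(W)
B=U((310,190),88);print('btn',B)
L=np.array([l for *_,l in pts]); 
if W[0,1]<W[1,1]: L[:,1]*=-1
from scipy.optimize import least_squares
f=lambda q:(L@np.array([[np.cos(q[2]),np.sin(q[2])],[-np.sin(q[2]),np.cos(q[2])]])+q[:2]-W[:,:2])
s=least_squares(lambda q:f(q).ravel(),(486,-234,-.15));print(s.x[:2],np.degrees(s.x[2]));print(f(s.x))
E
```

```text
[[ 422.9 -236.5   30. ]
 [ 426.6 -206.2   30. ]
 [ 542.1 -273.2   75. ]
 [ 549.5 -207.    75. ]
 [ 598.1 -284.8   75. ]
 [ 604.8 -211.5   75. ]]
btn [ 569.8 -242.6   88. ]
[ 484.9 -230.9] -8.248349674916575
[[ 2.2 -2.8]
 [ 3.4  0.5]
 [-1.5 -2.1]
 [ 1.4  2.9]
 [-4.5  1.8]
 [-0.9 -0.2]]
```

```bash
python3 - <<'E'
from h import *
todelta((414,-221.2,150),(414,-221.2,82))
E
```

```text
[10.76 -1.8   5.78] len 12.3
[13.43 -2.13 12.03] len 18.2
```

Call:
carry_out --deltas "4 -0.6 2 0; 8 -1.2 4 0; 10.8 -1.8 6 0; 12 -2 9 0; 12.9 -2.1 10.6 0"

```text
time_s: 17.75
ee_pos: [412.3, -231.6, 99.7]
ee_rot: [3.097, 0.406, 2.982]
contact_force: [-0.5, 1.0, 1.2]
width: 49.6
finger_force: 30.0
```

Call:
carry_out --deltas "0.3 0 0.7 0; 0.5 0 1.4 0; 0.5 0 1.4 0"

```text
time_s: 18.05
ee_pos: [414.8, -232.0, 87.0]
ee_rot: [3.099, 0.408, 2.984]
contact_force: [-0.4, 0.1, 0.3]
width: 49.6
finger_force: 30.0
```

```bash
python3 - <<'E'
from h import *
import pickle
o=robot.observe();c=robot.calibration('wrist');a=robot.get_image('wrist');b=robot.get_image('side');t=robot.get_image('top')
pickle.dump(c,open('w5.pkl','wb'))
f=lambda i,x,y,w,h,s:cv2.resize(i[y:y+h,x:x+w],(int(w*s),int(h*s)),interpolation=cv2.INTER_CUBIC)
top=np.hstack([f(b,290,115,100,100,3),f(t,370,160,100,100,3)])
cv2.imwrite('pics/w5.png',np.vstack([top,f(a,120,150,400,200,1.5)])[:,:,::-1])
print(o['ee_pos'],o['ee_rot'],o['contact_force'])
E
```

```text
[ 414.80142185 -232.00957577   87.03826153] [3.09929431 0.40796649 2.98356208] [-0.35628067  0.08948233  0.28691375]
```

View pics/w5.png

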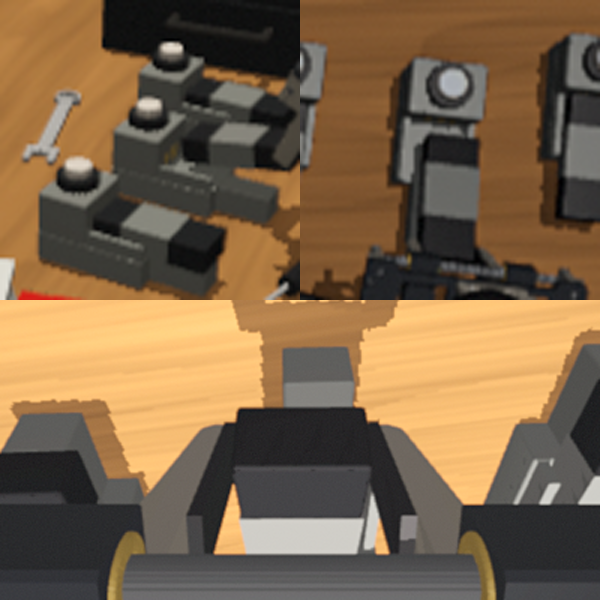

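The pack sits about 11 mm too far right (-y) of the tongue's axis. The tongue's top front edge in the wrist image is at about (309,204)–(354,204).

```bash
python3 - <<'E'
from h import *
import pickle
np.set_printoptions(precision=2,suppress=True)
c=pickle.load(open('w5.pkl','rb'));U=lambda p,z:unproj('wrist',p,z,c)
print(U((309.3,204),30),U((354.7,204),30))
o=robot.observe();print(o['ee_pos'],o['qvel'].round(3))
# nose face of pack: top edge (235..372,466) bottom (238..368,409) composite
n=87-52.3+30
for x,y,z in [(238,409,n),(368,409,n),(235,466,n+28),(372,466,n+28)]: print(U((120+x/1.5,150+(y-300)/1.5),z))
todelta((414,-221.5,82),(414,-221.5,68),(414,-221.5,60))
E
```

```text
[ 424.89 -239.91   30.  ] [ 430.36 -208.86   30.  ]
[ 414.8  -231.98   87.48] [-0.   -0.    0.01 -0.   -0.   -0.  ]
[ 406.66 -255.18   64.7 ]
[ 415.58 -205.69   64.7 ]
[ 406.8  -254.52   92.7 ]
[ 415.57 -208.37   92.7 ]
[0.44 1.   0.45] len 1.2
[1.   0.95 1.73] len 2.2
[1.31 0.92 2.47] len 2.9
```

Call:
carry_out --deltas "0.5 0.5 0.4 0; 0.7 0.9 1 0; 1 0.9 1.7 0; 1 0.9 1.7 0; 1 0.9 1.7 0"

```text
time_s: 18.7
ee_pos: [413.0, -221.0, 66.8]
ee_rot: [3.097, 0.406, 2.983]
contact_force: [0.4, 0.1, -1.5]
width: 49.7
finger_force: 30.0
```

```bash
python3 - <<'E'
from h import *
t=robot.get_image('top');o=robot.observe()
cv2.imwrite('pics/w6.png',cv2.resize(t[160:250,370:470],None,fx=6,fy=6,interpolation=cv2.INTER_CUBIC)[:,:,::-1])
print(o['ee_pos'],o['contact_force'])
todelta((414.5,-222.5,60),(414.5,-222.5,54),(414.5,-222.5,52))
E
```

```text
[ 413.05359356 -221.17741857   67.01053722] [-0.00292339  0.23076629 -1.42764571]
[ 0.13 -0.14  0.7 ] len 0.7
[ 0.36 -0.16  1.25] len 1.3
[ 0.44 -0.17  1.44] len 1.5
```

View pics/w6.png

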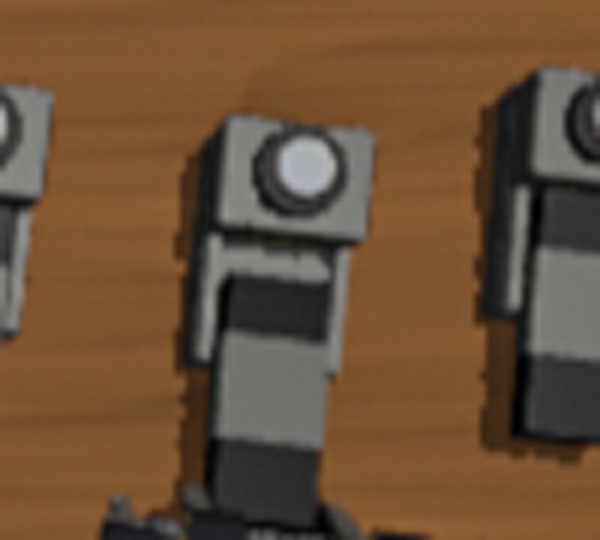

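The pack is over the bay, between the rails as far as I can tell. I'll descend with care and watch the force.

Call:
carry_out --deltas "0.1 -0.1 0.2 0; 0.1 -0.1 0.4 0; 0.1 -0.1 0.7 0; 0.1 -0.1 0.7 0"

```text
time_s: 19.15
ee_pos: [415.1, -222.7, 60.4]
ee_rot: [3.099, 0.407, 2.983]
contact_force: [0.0, 0.2, 0.9]
width: 49.7
finger_force: 30.0
```

Call:
carry_out --deltas "0.05 0 0.15 0; 0.1 0 0.3 0; 0.15 0 0.45 0; 0.15 0 0.45 0; 0.15 0 0.45 0"

```text
time_s: 19.65
ee_pos: [415.3, -222.2, 55.6]
ee_rot: [3.098, 0.407, 2.983]
contact_force: [-0.2, -0.1, -0.1]
width: 49.9
finger_force: 30.0
```

```bash
python3 - <<'E'
from h import *
for i in range(2):
    robot.get_image('top'); o=robot.observe(); print(o['ee_pos'],o['contact_force'],o['torque'])
E
```

```text
[ 415.3195752  -222.17377549   55.65242215] [-0.10380069 -0.01103252 -0.70146385] [-0.0563431   0.07111224  0.01887658]
[ 415.3215982  -222.22351619   55.69242818] [ 0.20700853 -0.38911996 -0.15784302] [-0.09630561  0.1299282  -0.05777591]
```

```bash
python3 - <<'E'
from h import *
import pickle
c=robot.calibration('wrist');a=robot.get_image('wrist');b=robot.get_image('side');t=robot.get_image('top')
pickle.dump(c,open('w7.pkl','wb'))
for n,i in zip('abt',(a,b,t)): cv2.imwrite(f'pics/raw7{n}.png',i[:,:,::-1])
f=lambda i,x,y,w,h,s:cv2.resize(i[y:y+h,x:x+w],(int(w*s),int(h*s)),interpolation=cv2.INTER_CUBIC)
top=np.hstack([f(b,310,130,80,60,5),f(t,385,170,80,60,5)])
cv2.imwrite('pics/w7.png',np.vstack([top,f(a,160,170,320,120,2.5)])[:,:,::-1])
E
```

```text
(no output)
```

View pics/w7.png

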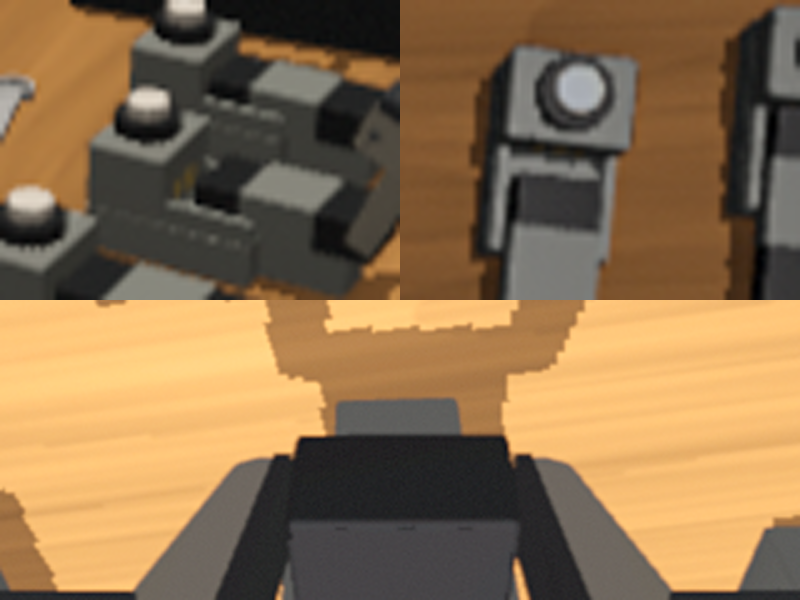

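The pack lies between the rails, as the side view shows, and its nose is centred on the tongue: 401 against 397 px in the enlarged crop. I'll lower the last few millimetres and then slide it home.

Call:
carry_out --deltas "0.05 0 0.1 0; 0.1 0 0.2 0; 0.12 0 0.27 0; 0.12 0 0.27 0"

```text
time_s: 20.3
ee_pos: [416.0, -222.8, 53.6]
ee_rot: [3.099, 0.409, 2.984]
contact_force: [0.1, 1.0, 4.7]
width: 49.5
finger_force: 30.0
```

Call:
carry_out --deltas "-0.3 0 0.13 0; -0.6 0 0.26 0; -0.9 0 0.39 0; -0.9 0 0.39 0"

```text
time_s: 20.7
ee_pos: [426.0, -224.6, 53.7]
ee_rot: [3.1, 0.409, 2.984]
contact_force: [0.8, -0.4, 5.5]
width: 49.7
finger_force: 30.0
```

Call:
carry_out --deltas "-0.15 0 0.06 0; -0.3 0 0.13 0; -0.3 0 0.13 0"

```text
time_s: 21.0
ee_pos: [429.0, -225.0, 53.7]
ee_rot: [3.1, 0.409, 2.984]
contact_force: [0.4, -0.3, 5.8]
width: 49.7
finger_force: 30.0
```

Call:
carry_out --deltas "-0.1 0 0.04 0; -0.2 0 0.08 0; -0.2 0 0.08 0"

```text
time_s: 21.3
ee_pos: [431.0, -225.2, 53.7]
ee_rot: [3.1, 0.409, 2.984]
contact_force: [-1.3, -0.2, 5.5]
width: 49.7
finger_force: 30.0
```

Call:
carry_out --deltas "-0.1 0 0.04 0; -0.2 0 0.08 0; -0.2 0 0.08 0"

```text
time_s: 21.6
ee_pos: [431.8, -225.2, 53.3]
ee_rot: [3.1, 0.405, 2.986]
contact_force: [-15.5, 1.4, 16.7]
width: 49.6
finger_force: 30.1
```

Call:
carry_out --deltas "-0.1 0 0.04 0; -0.2 0 0.08 0; -0.2 0 0.08 0"

```text
time_s: 21.9
ee_pos: [433.1, -225.2, 52.8]
ee_rot: [3.1, 0.403, 2.987]
contact_force: [-21.0, 0.4, 18.1]
width: 49.8
finger_force: 30.1
```

Call:
carry_out --deltas "0.2 0 -0.1 0; 0.2 0 -0.1 0; 0.2 0 -0.1 0; 0.2 0 -0.1 0; 0.2 0 -0.1 0" --grip 0.5

```text
time_s: 22.4
ee_pos: [432.4, -224.3, 52.8]
ee_rot: [3.098, 0.407, 2.983]
contact_force: [0.0, -0.6, -0.1]
width: 68.7
finger_force: 0.0
```

Call:
carry_out --deltas "0.9 0 -0.4 0; 2.2 0 -0.9 0; 3.8 0 -1.6 0; 5.5 0 -2.3 0; 5.5 0 -2.3 0"

```text
time_s: 22.9
ee_pos: [371.9, -215.4, 51.7]
ee_rot: [3.097, 0.406, 2.981]
contact_force: [-0.6, -0.9, -0.9]
width: 68.9
finger_force: 0.0
```

```bash
python3 - <<'E'
from h import *
import pickle
o=robot.observe();c=robot.calibration('wrist');a=robot.get_image('wrist');t=robot.get_image('top')
pickle.dump(c,open('w8.pkl','wb'));cv2.imwrite('pics/w8.png',a[:,:,::-1]);cv2.imwrite('pics/t8.png',t[:,:,::-1])
print(o['ee_pos'],o['width'])
# compare gap between pack & head with occupied cradles in top image: print luminance along axes
g=cv2.cvtColor(t,cv2.COLOR_RGB2GRAY)
u=np.array([.989,-.146]);
B=np.array([485,-233.])
for name,b in (('free',B),('left?',None)):
    if b is None: continue
    for s in range(-70,75,5):
        P=[*(b+u*s),58]; q=proj('top',P); print(s,cv2.getRectSubPix(g,(3,3),tuple(map(float,q))).mean().round(),end=' ')
# px rows of nose in wrist
for P in [(*(B-60*u),30),(*(B-60*u),58),(*(B-58*u),30)]: print(proj('wrist',P,c))
E
```

```text
[ 371.9204137  -215.43479336   51.6692341 ] 68.88440675216165
-70 98.0 -65 71.0 -60 37.0 -55 45.0 -50 63.0 -45 63.0 -40 63.0 -35 63.0 -30 63.0 -25 62.0 -20 75.0 -15 115.0 -10 130.0 -5 129.0 0 129.0 5 129.0 10 129.0 15 129.0 20 129.0 25 130.0 30 119.0 35 80.0 40 61.0 45 61.0 50 61.0 55 61.0 60 51.0 65 57.0 70 98.0 [318.94641479 284.9748225 ]
[320.59237406 322.51644124]
[318.94472023 286.72419727]
```

Call:
carry_out --deltas "0 0 0 0; 0 0 0 0; 0 0 0 0; 0 0 0 0; 0 0 0 0" --grip -1 --grip_force 20

```text
time_s: 23.5
ee_pos: [373.5, -216.1, 52.3]
ee_rot: [3.098, 0.407, 2.984]
contact_force: [0.4, -0.6, -0.3]
width: 30.8
finger_force: 0.0
```

Call:
carry_out --deltas "-0.9 0 0.4 0; -1.8 0 0.8 0; -2.5 0 1.1 0; -3 0 1.3 0; -3 0 1.3 0"

```text
time_s: 24.0
ee_pos: [406.4, -220.7, 52.3]
ee_rot: [3.098, 0.407, 2.984]
contact_force: [0.1, 0.2, -0.0]
width: 0.2
finger_force: 0.0
```

Call:
carry_out --deltas "-0.2 0 0.09 0; -0.4 0 0.17 0; -0.5 0 0.22 0; -0.5 0 0.22 0"

```text
time_s: 24.4
ee_pos: [411.2, -221.5, 52.3]
ee_rot: [3.098, 0.407, 2.983]
contact_force: [0.4, 0.2, 0.1]
width: 0.7
finger_force: 0.0
```

Call:
carry_out --deltas "-0.1 0 0.04 0; -0.2 0 0.09 0; -0.2 0 0.09 0"

```text
time_s: 24.7
ee_pos: [413.5, -221.9, 52.2]
ee_rot: [3.098, 0.407, 2.983]
contact_force: [-1.1, -0.7, -0.3]
width: 0.4
finger_force: 0.0
```

Call:
carry_out --deltas "-0.1 0 0.04 0; -0.2 0 0.09 0; -0.2 0 0.09 0"

```text
time_s: 25.0
ee_pos: [415.5, -222.1, 52.1]
ee_rot: [3.098, 0.406, 2.984]
contact_force: [-0.2, -0.2, 0.2]
width: 0.4
finger_force: 0.5
```

Call:
carry_out --deltas "-0.1 0 0.04 0; -0.1 0 0.04 0"

```text
time_s: 25.2
ee_pos: [416.0, -222.1, 51.8]
ee_rot: [3.098, 0.405, 2.984]
contact_force: [-6.7, 0.1, 3.4]
width: 0.5
finger_force: 3.2
```

Call:
carry_out --deltas "-0.1 0 0.04 0; -0.1 0 0.04 0"

```text
time_s: 25.4
ee_pos: [416.4, -222.0, 51.4]
ee_rot: [3.098, 0.403, 2.985]
contact_force: [-12.0, 0.2, 6.5]
width: 0.9
finger_force: 6.1
```

Call:
carry_out --deltas "1 0 -0.4 0; 2.5 0 -1 0; 4 0 -2.5 0; 3 0 -6 0; 2.3 0 -10 0"

```text
time_s: 25.9
ee_pos: [356.0, -215.8, 134.6]
ee_rot: [3.095, 0.405, 2.981]
contact_force: [0.5, -0.6, 0.9]
width: 0.4
finger_force: 0.0
```

```bash
python3 - <<'E'
from h import *
o=robot.observe();print(o['ee_pos'],o['contact_force'])
# button: bay + 90u ; tip = TCP+11z
b=np.array([485.5+90*.989,-232.5-90*.146]);print(b)
zt=rot(o['ee_rot'])[:,2]
for z in (125,105): todelta(np.array([*b,z])-11*zt)
E
```

```text
[ 355.98586296 -215.82633859  134.58206781] [ 0.54251787 -0.61472468  0.85891477]
[ 574.51 -245.64]
[-19.89   0.1    8.48] len 21.6
[-1.910e+01  1.000e-02  1.032e+01] len 21.7
```

Call:
carry_out --deltas "-4.2 0 1 0; -8.4 0 2.6 0; -12.6 0.1 4.6 0; -16.8 0.1 6.8 0; -20.4 0.1 8.7 0"

```text
time_s: 26.4
ee_pos: [578.9, -247.2, 135.7]
ee_rot: [3.098, 0.408, 2.984]
contact_force: [-0.2, -1.9, 1.1]
width: 0.5
finger_force: 0.0
```

```bash
python3 - <<'E'
from h import *
robot.get_image('top');o=robot.observe();Rt=rot(o['ee_rot']);print(o['time_s'],o['ee_pos'],o['contact_force'],'tip',o['ee_pos']+11*Rt[:,2],'low',o['ee_pos']+Rt@[10,0,11])
zt=Rt[:,2]
for z in (110,100): todelta(np.array([580,-246,z])-11*zt)
E
```

```text
26.45 [ 582.30504302 -247.89897972  134.63885794] [-0.73964929  0.22302635  3.11985162] tip [ 586.69489637 -248.10792444  124.55493361] low [ 577.63396694 -246.65793647  120.58037794]
[1.22 0.06 1.06] len 1.6
[1.61 0.01 1.98] len 2.6
```

Call:
carry_out --deltas "0.5 0 0.4 0; 0.9 0 1.1 0; 1.15 0 1.7 0; 1.15 0 1.7 0"

```text
time_s: 26.85
ee_pos: [571.4, -245.5, 114.3]
ee_rot: [3.097, 0.405, 2.982]
contact_force: [-0.8, 0.8, -0.6]
width: 0.3
finger_force: 0.0
```

Call:
carry_out --deltas "0.12 0 0.28 0; 0.24 0 0.55 0; 0.24 0 0.55 0"

```text
time_s: 27.15
ee_pos: [573.2, -246.2, 110.0]
ee_rot: [3.099, 0.408, 2.983]
contact_force: [-1.3, -0.5, 1.8]
width: 0.3
finger_force: 1.0
```

Call:
carry_out --deltas "0.06 0 0.14 0; 0.12 0 0.28 0; 0.12 0 0.28 0"

```text
time_s: 27.45
ee_pos: [573.4, -246.1, 107.0]
ee_rot: [3.099, 0.408, 2.983]
contact_force: [-2.8, -1.3, 3.9]
width: 0.4
finger_force: 1.8
```

Call:
carry_out --deltas "0.06 0 0.14 0; 0.12 0 0.28 0; 0.12 0 0.28 0"

```text
time_s: 27.75
ee_pos: [573.6, -246.2, 104.7]
ee_rot: [3.1, 0.408, 2.984]
contact_force: [-5.3, -0.3, 8.8]
width: 0.9
finger_force: 4.6
```

Call:
carry_out --deltas "0.06 0 0.14 0; 0.08 0 0.2 0; 0.08 0 0.2 0"

```text
time_s: 28.05
ee_pos: [573.9, -246.3, 104.2]
ee_rot: [3.1, 0.409, 2.985]
contact_force: [-15.5, 1.0, 20.9]
width: 0.3
finger_force: 10.6
```

Call:
carry_out --deltas "-0.4 0 -0.9 0; -1.2 0 -2.7 0; -2.4 0 -5.5 0; -3.6 0 -8.2 0; -4 0 -9.2 0"

```text
time_s: 28.55
ee_pos: [574.2, -250.1, 204.7]
ee_rot: [3.1, 0.411, 2.984]
contact_force: [0.2, -0.5, 0.2]
width: 0.7
finger_force: 0.0
```

```bash
python3 - <<'E'
from h import *
t=robot.get_image('top')[:,:,::-1];o=robot.observe();print(o['time_s'],o['contact_force'],o['qvel'].round(3))
for f in('top0','t8'):
    d=(cv2.absdiff(t,cv2.imread(f'pics/{f}.png')).max(2)>60).astype(np.uint8)
    n,l,s,c=cv2.connectedComponentsWithStats(d)
    print(f,[tuple(x) for x in s[1:] if x[4]>12])
E
```

```text
28.6 [ 0.93719653 -0.51770705  1.84467082] [-0.001  0.029  0.035  0.007 -0.045 -0.016]
top0 [(np.int32(239), np.int32(157), np.int32(10), np.int32(7), np.int32(52)), (np.int32(237), np.int32(167), np.int32(18), np.int32(9), np.int32(80)), (np.int32(403), np.int32(174), np.int32(98), np.int32(78), np.int32(2567)), (np.int32(243), np.int32(185), np.int32(16), np.int32(8), np.int32(68)), (np.int32(459), np.int32(184), np.int32(4), np.int32(5), np.int32(17)), (np.int32(471), np.int32(184), np.int32(13), np.int32(19), np.int32(83)), (np.int32(417), np.int32(187), np.int32(7), np.int32(5), np.int32(25)), (np.int32(403), np.int32(199), np.int32(22), np.int32(40), np.int32(578)), (np.int32(439), np.int32(217), np.int32(10), np.int32(14), np.int32(31)), (np.int32(383), np.int32(218), np.int32(15), np.int32(4), np.int32(20)), (np.int32(343), np.int32(237), np.int32(120), np.int32(155), np.int32(6681)), (np.int32(453), np.int32(236), np.int32(21), np.int32(34), np.int32(199)), (np.int32(374), np.int32(244), np.int32(14), np.int32(4), np.int32(20)), (np.int32(323), np.int32(293), np.int32(53), n
[... 2599 characters left out ...]
p.int32(13), np.int32(126)), (np.int32(415), np.int32(340), np.int32(16), np.int32(20), np.int32(112)), (np.int32(290), np.int32(346), np.int32(36), np.int32(29), np.int32(341)), (np.int32(381), np.int32(346), np.int32(39), np.int32(51), np.int32(521)), (np.int32(281), np.int32(355), np.int32(10), np.int32(17), np.int32(78)), (np.int32(171), np.int32(358), np.int32(51), np.int32(38), np.int32(395)), (np.int32(240), np.int32(362), np.int32(44), np.int32(38), np.int32(474)), (np.int32(169), np.int32(368), np.int32(53), np.int32(32), np.int32(456)), (np.int32(331), np.int32(380), np.int32(26), np.int32(20), np.int32(105)), (np.int32(283), np.int32(384), np.int32(9), np.int32(15), np.int32(46))]
```

```bash
python3 -c "
from workcell import robot
print(robot.sign_off())"
```

```text
the job is handed in; nothing more can be done
None
```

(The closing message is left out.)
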